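Load a gusseted bracket into a welding fixture

TASK

The aluminium bracket standing on its short leg has to be loaded into the welding fixture for its next weld. Turn it over onto its long leg, then lay that leg on the copper face, toe towards the end stop and clear of all three stops, and press it firmly down; keeping it flat, slide it sideways until it is fully home on both side stops, then along until its toe is home on the end stop, and let go with it touching all three. Leave the other things on the bench alone.

Things in the scene. Friction and masses are not known exactly. Their poses are not given: they have to be found in the camera images.
- bracket: Loose aluminium angle bracket, 0.33 kg (varies), legs 60 wide and 8 thick, long leg 120, short leg 80 overall from the outer corner (heel). Origin: outer heel edge, mid width. +z runs up the outer face of the long leg, -x along the outer face of the short leg, y across. Starts standing on its short leg (+z up), short leg roughly towards the robot. In the fixture it is turned +90 deg about its y (+x down).
- bracket_gusset (a point): Inside the bracket, mid width, 26 along -x and 32 along +z from the heel, near the centre of mass (20, 38). Two gusset plates 6 thick join the legs here, flush with both edges: 60 wide overall, hollow (48) between. They are clipped triangles reaching 62 from the heel along the short leg and 78 along the long leg. Axes as the bracket.
- bracket_heel (a point): Outer heel edge of the bracket, mid width (its origin). Axes as the bracket. The bracket balances by itself on either leg.
- bracket_toe (a point): Toe: free end of the long leg, on its outer face, mid width, 120 from the heel. The last 42 of this leg is plain plate, 60 by 8.
- bracket_top (a point): Free end of the short leg, on its outer face, mid width, 80 from the heel: the highest edge once the bracket lies on its long leg. Plate 8 thick; its last 18 stands clear of the gussets and can be pinched across the 8 mm.
- bracket_heel_side (a point): On the bracket's +y edge, outer face of the long leg, 5 from the heel. This edge goes on the side stops.
- bracket_toe_side (a point): On the bracket's +y edge, outer face of the long leg, 5 from the toe.
- fixture: Welding fixture, fixed to the bench. Dark steel base 260 (x) by 200 (y -78 to +122), 12 thick; on it a flat copper face 200 by 112, centred on the origin, top 20 above the bench. Steel fence with two side stops along +y, end stop at the +x end; the -x end and -y side are open. Origin on the bench under the middle of the copper face, z up.
- fixture_corner (a point): Datum corner, fixture axes, 80 in x, 32 in y, 20 in z from the fixture's origin: x = 0 is the end stop's face, y = 0 the side stops' faces, z = 0 the copper face. A bracket that is home has its toe at x 0, heel at x -120, its +y edge at y 0, the short leg upright at x -120 to -112.
- fixture_side (a point): Midway between the two side stops, on their faces: brass buttons 16 across, 40 to either side along x, centres 14 above the copper. They stand 5 proud of a steel fence 150 long, 22 thick, top 28 above the copper (48 above the bench). Axes as the fixture.
- fixture_end (a point): Centre of the end stop's face: a brass button 16 across, 14 above the copper, 5 proud of a steel block 24 by 50 (y), top 48 above the bench. Axes as the fixture.
- fixture_clamp (a point): Red-handled toggle clamp behind the fence, standing open, fixed, not used: it takes up 46 in x (27 to 73) and y +68 to +157 in the fixture's frame, up to 116 above the bench. This point lies on the bench under its base.
- tee: Bystander: loose aluminium welded T-joint, base 110 by 60 by 6, 51 tall. Origin under its centre.
- coupons: Bystander: loose stack of three fanned aluminium weld coupons, about 110 by 100, 18 tall. Origin under its centre.
- pliers: Bystander: loose pliers with blue handles, about 200 long, 60 wide, 18 tall. Origin beneath, 14 behind the pivot; x towards the jaws.
Not all that is in view belongs to the job. What is shaped like the bracket but black, brown or red is not meant.

How it is judged:
By the outcome, as a careful person would: the job done as asked, in the order asked, and still so for the second after the job is handed in, with the robot touching nothing.
It also fails if it takes over 72 s, if anything falls off the work surface, if the arm or the gripper's body presses on something with over 40 N, if the wrist force passes 120 N, or if a joint passes its speed limit or range.

ROBOT

A 6-joint arm with a two-finger parallel gripper is mounted at the origin on the work surface. World frame = base frame: x ahead of the robot, y to its left, z up, the work surface at z = 0. Lengths are in m, angles in rad, forces in N, time in s.
With the tool pointing down it reaches from about 0.25 to 0.85 m from the base axis. Payload 12.5 kg.
Tool frame: the origin (TCP) lies at the centre of the arm's flange, where the gripper is bolted on; the fingertips stand 186 mm ahead of it and the grasp point (between the pads) lies 167 mm ahead of it; z points along the fingers, x is the direction in which the jaws open and shut, and the axes are right-handed (so a half turn about z gives the same grasp; the last joint's range is limited). The gripper opens to 93 mm and grips with 3 to 60 N. Pads are 15 mm wide; open, the fingers measure 128 mm over their backs; the gripper's body (75 mm by 188 mm) begins 65 mm behind the grasp point.
Start: joints at [1.166, 0.351, 1.652, -0, 1.139, -0.085], TCP at [0.173, 0.522, 0.405] pointing down, gripper open.
Joint ranges: [-2.75, 2.75], [-0.79, 2.1], [0.01, 2.65], [-1.57, 4.71], [0.07, 3.14], [-2.87, 2.87]. Speed limits (rad/s): [2.22, 2.22, 2.79, 3.14, 3.14, 3.14].

INTERFACE

Orientations are given as a unit quaternion [x, y, z, w].
In Python, from plant import manip gives the robot as it stands. The module is installed in compiled form; this text tells all that it offers.
- The arm moves only by the tool send_rows, never from a script. Its argument "series" is a list of rows, each a list of 3 entries, a list of its own where there are three numbers: the shift along the world's x, y, z in mm, then the turn about the world's z in rad, then the finger opening in mm, from 0 to 93. In form: [[[tx, ty, tz], twist, jaw], ...]. A call has 1 to 8 rows; each row shifts and turns the commanded pose from where the row before left it; what a row does not reach is not made up. A row lasts 1/12 s, in which the tool goes at most 41.7 mm and 7.16 degrees, less where a joint would pass 70% of its speed; a pose out of reach is approached as far as the arm can. A call with a gripper value outside its range is refused whole. The fingers move at their own pace and stop on an object; "force" is the grip in N (left out, the last holds). Time passes only in rows, so rows that do not move let the fingers close. It gives the time, the measured TCP pose, the force and the opening at its end, in the units of the state.
- manip.state(): the state, without advancing time (a new reading comes with each control period).
- manip.grab_frame(name): name is "scene" or "top" or "wrist"; returns a dict with "color" (480x640x3 uint8, red, green, blue), "intrinsics" (3x3 intrinsics, pixels), "k1" (the pictures are not rectified: a ray, as slopes to the right and down, at radius r is drawn at 1 + k1 r^2 times it, then the intrinsics apply), "xyz" and "attitude" of the camera in the world. Camera axes: x right, y up, looking along -z (the intrinsics and any distortion apply to the point x, -y, -z); pixel columns grow to the right and rows downward; lengths in m; the calibration is good to about 2 mm. A picture is of the moment at which its call begins. There is no depth.
- manip.hand_in(): hands the job in, once; it reports no verdict.
The state is a dict: "time_s": time; "joint_pos": joint angles; "qd": joint speeds; "effort": joint torques, N m; "ee_pos": TCP position; "tool_rot": TCP orientation; "wrist_force": force on the tool from outside, world axes, zero at the start; "wrist_torque": the same for the moment, N m; "finger_gap": finger opening in m.
Only numpy, scipy, OpenCV 4.12 (cv2) and the standard library are available. Lean on these libraries where they do the work, as an engineer would, in place of code of your own. Each camera call takes 0.05 s, during which the arm holds its last target. There are 200 camera calls.

## Working session

There is one attempt and no reset: what is moved stays moved. The work goes in short steps, Python scripts to look and compute and a tool call to move; the robot and the scene stay as the last step left them, time stands still between calls to the robot, and variables do not carry over. Pictures are saved under pics/ and viewed, about 8 in all and at most 12, crops included, and the job is handed in when it is done.

Besides the shell and the picture viewer there is one more tool, called as name(argument=value, ...), one argument or row to a line, values as JSON. send_rows: Moves the arm, as the interface text tells. Its arguments: {"type":"object","properties":{"series":{"type":"array","items":{"type":"array"}},"force":{"type":"number"}},"required":["series"]}

```bash
mkdir -p pics
cat > h.py <<'E'
import numpy as np, cv2
from scipy.spatial.transform import Rotation as R
from plant import manip
def rot(a):
    a=np.array(a); return a if a.shape==(3,3) else R.from_quat(a).as_matrix()
def ray(f,u,v):
    K=np.array(f["intrinsics"]);k=f["k1"]
    d=np.array([(u-K[0,2])/K[0,0],(v-K[1,2])/K[1,1]]);p=d.copy()
    for _ in range(20): p=d/(1+k*(p@p))
    return np.array(f["xyz"]),rot(f["attitude"])@np.array([p[0],-p[1],-1])
def onz(f,u,v,z):
    o,d=ray(f,u,v); return o+d*(z-o[2])/d[2]
def proj(f,P):
    K=np.array(f["intrinsics"]);q=rot(f["attitude"]).T@(np.array(P)-np.array(f["xyz"]))
    p=np.array([q[0],-q[1]])/-q[2]; p=p*(1+f["k1"]*(p@p)); return np.array([K[0,0]*p[0]+K[0,2],K[1,1]*p[1]+K[1,2]])
def save(f,n): cv2.imwrite("pics/"+n+".png",f["color"][:,:,::-1])
def crop(f,n,u0,v0,u1,v1,s): cv2.imwrite("pics/"+n+".png",cv2.resize(f["color"][v0:v1,u0:u1,::-1],None,fx=s,fy=s,interpolation=cv2.INTER_CUBIC))
E
python3 - <<'E'
from h import *
import pickle
a=manip.grab_frame("scene");b=manip.grab_frame("top")
pickle.dump((a,b),open("f0.pkl","wb"))
save(a,"s0");save(b,"t0")
for f in(a,b): print(f["xyz"],f["attitude"],f["intrinsics"],f["k1"])
print(manip.state())
E
```

```text
[ 1.0758537  -0.49842523  1.24223985] [0.26451875 0.11365048 0.39147657 0.87399056] [[521.03052823   0.         324.78308155]
 [  0.         521.03052823 250.37737696]
 [  0.           0.           1.        ]] -0.08100828432559082
[0.42290098 0.00924837 1.31034106] [ 0.02301943 -0.02563188 -0.70431994  0.70904622] [[553.75574353   0.         328.34909996]
 [  0.         553.75574353 241.81790146]
 [  0.           0.           1.        ]] -0.08894569428034642
{'time_s': 0.1, 'joint_pos': array([ 1.16640875e+00,  3.51194842e-01,  1.65230646e+00,  6.66244144e-06,
        1.13907698e+00, -8.45456420e-02]), 'qd': array([ 0.00012043, -0.00172288, -0.00091783,  0.00056049, -0.00333861,
       -0.00108791]), 'effort': array([-7.28222858e-05, -4.98026776e+01, -2.85706598e+01,  7.00514903e-02,
        2.38357211e-02, -4.80356320e-06]), 'ee_pos': array([0.17283792, 0.52203569, 0.40426871]), 'tool_rot': array([ 8.10684540e-01,  5.85482991e-01, -4.24010704e-04,  2.51173113e-04]), 'wrist_force': array([-0.71187179,  0.05025278,  0.48742279]), 'wrist_torque': array([ 0.01206065, -0.02233135,  0.03940867]), 'finger_gap': 0.093192328401654}
```

View pics/t0.png

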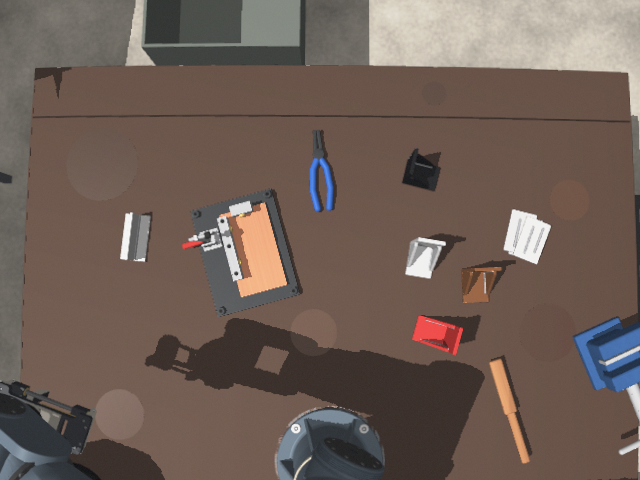

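View pics/s0.png

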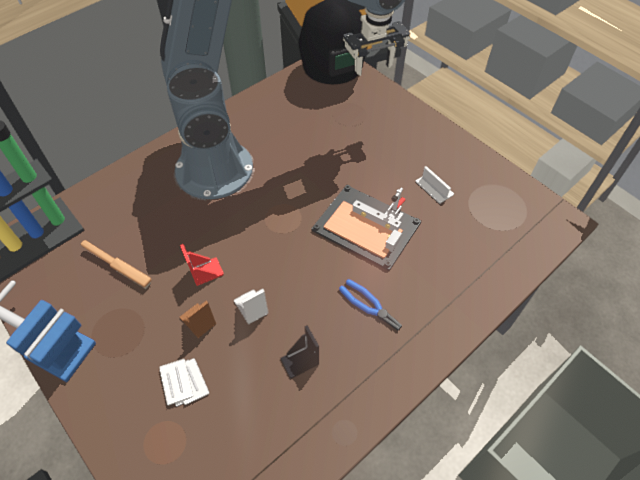

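Top view: the bracket candidates are silver (425,257), black (421,170), brown (479,285) and red (438,333). Only the silver one is aluminium; the plate at (136,238) is the tee. The fixture is at (248,252), with the end stop towards the top at (241,208) and the side stops on its left. I'll enlarge the bracket and the fixture.

Run:
```python
from h import *
import pickle
a,b=pickle.load(open("f0.pkl","rb"))
def c(f,u0,v0,w,h,s):
    return cv2.resize(f["color"][v0:v0+h,u0:u0+w,::-1],None,fx=s,fy=s,interpolation=cv2.INTER_CUBIC)
A=c(b,390,220,66,66,6); B=c(a,220,275,66,66,6)
cv2.imwrite("pics/c0.png",np.hstack([A,B]))
C=c(b,180,180,130,140,4); cv2.imwrite("pics/c1.png",C)
for n,p in dict(br=(415,275),fx=(248,252)).items(): print(n,onz(b,*p,0))
```

```text
br [ 0.4358236  -0.20113454  0.        ]
fx [0.4877234  0.19513369 0.        ]
```

View pics/c0.png

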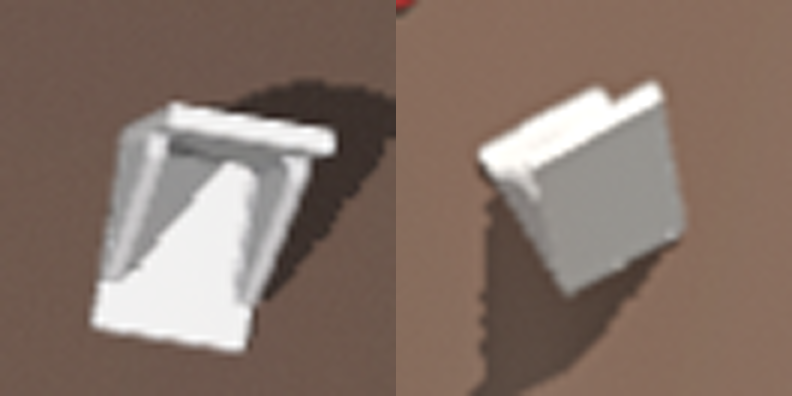

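View pics/c1.png

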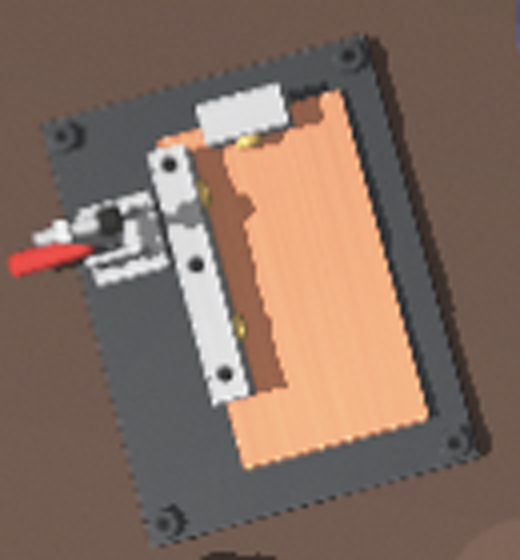

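Run:
```python
from h import *
import pickle
from scipy.optimize import least_squares
a,b=pickle.load(open("f0.pkl","rb"))
def fit(obs,x0):
    def T(x,P):
        c,s=np.cos(x[2]),np.sin(x[2]); P=np.array(P)/1e3
        return [x[0]+c*P[0]-s*P[1],x[1]+s*P[0]+c*P[1],P[2]]
    r=lambda x:np.concatenate([proj(f,T(x,P))-((np.array(q)+.5)/s+np.array(o)-.5) for f,o,s,q,P in obs])
    S=least_squares(r,x0,loss='soft_l1'); print(S.x,np.degrees(S.x[2]));print(r(S.x).reshape(-1,2).round(1).tolist())
    return S.x
o=(180,180)
fx=[(b,o,4,q,P) for q,P in [((341,90),(100,-56,20)),((430,417),(-100,-56,20)),((245,468),(-100,56,20)),
 ((40,125),(130,122,12)),((372,37),(130,-78,12)),((487,455),(-130,-78,12)),((155,545),(-130,122,12)),
 ((148,152),(75,59,48)),((212,405),(-75,59,48)),((248,393),(-75,37,48))]]
F=fit(fx,[.488,.195,.26])
o=(390,220);w=(220-66,275)
br=[(b,o,6,q,P) for q,P in [((92,326),(-80,30,8)),((243,351),(-80,-30,4)),((172,101),(0,30,120)),((335,130),(0,-30,120))]]
o2=(220,275)
br+=[(a,o2,6,(q[0]-396,q[1]),P) for q,P in [((662,82),(0,30,120)),((686,232),(0,30,0)),((568,296),(0,-30,0)),((535,180),(0,-30,120))]]
B=fit(br,[.51,-.21,-.17])
np.save("fb.npy",np.array([F,B]))
```

```text
[0.49513281 0.18127498 0.27319385] 15.65285448022184
[[0.1, -0.9], [-0.2, -0.3], [-0.4, -0.4], [0.2, -1.5], [-1.5, -1.7], [-1.8, 0.1], [-1.2, -0.0], [1.5, 5.4], [1.9, 5.4], [2.2, 5.9]]
[ 0.51373165 -0.21754375 -0.1404947 ] -8.04975311540396
[[0.3, -0.2], [-0.1, -0.7], [-0.6, 0.0], [-0.5, -0.7], [-0.5, 2.2], [-0.4, -0.7], [-0.5, -0.1], [-0.7, -2.1]]
```

The silver bracket matches: an aluminium angle with its short leg towards the robot. Its heel is at about (514,-218) with yaw -8°. The fixture origin is at about (495,181) with yaw 15.6°. I'll move above the bracket and take a wrist picture.

send_rows(
  series=[
    [[14,-31,0],0.03,93],
    [[14,-31,0],0.03,93],
    [[14,-31,0],0.03,93],
    [[14,-31,0],0.03,93],
    [[14,-31,0],0.03,93],
    [[14,-31,0],0.03,93],
    [[14,-31,0],0,93],
    [[14,-31,0],0,93],
  ],
)

```text
time_s: 0.77
ee_pos: [0.285, 0.2726, 0.4046]
tool_rot: [0.755, 0.656, -0.0, 0.0]
wrist_force: [-0.1, 1.2, 0.5]
finger_gap: 0.0931
```

send_rows(
  series=[
    [[14,-31,0],0,93],
    [[14,-31,0],0,93],
    [[14,-31,0],0,93],
    [[14,-31,0],0,93],
    [[14,-31,0],0,93],
    [[14,-31,0],0,93],
    [[14,-31,0],0,93],
    [[14,-31,0],0,93],
  ],
)

```text
time_s: 1.43
ee_pos: [0.3971, 0.0244, 0.4047]
tool_rot: [0.755, 0.656, 0.0, -0.0]
wrist_force: [0.9, -0.2, 0.5]
finger_gap: 0.093
```

send_rows(
  series=[
    [[14,-31,0],0,93],
    [[14,-31,0],0,93],
    [[14,-31,0],0,93],
    [[14,-31,0],0,93],
    [[14,-31,0],0,93],
    [[14,-31,0],0,93],
    [[14,-30,0],0,93],
    [[14,-28,0],0,93],
  ],
)

```text
time_s: 2.1
ee_pos: [0.5092, -0.2198, 0.4044]
tool_rot: [0.755, 0.656, -0.0, -0.0]
wrist_force: [0.8, 0.1, 1.1]
finger_gap: 0.0933
```

Run:
```python
from h import *
import pickle
s=manip.state();print(s["ee_pos"],s["tool_rot"],s["joint_pos"],s["time_s"])
f=manip.grab_frame("wrist");pickle.dump(f,open("w1.pkl","wb"))
B=np.load("fb.npy")[1];c,q=np.cos(B[2]),np.sin(B[2])
im=f["color"][:,:,::-1].copy()
for P in [(0,30,120),(0,-30,120),(-80,30,0),(-80,-30,0),(0,30,0),(0,-30,0)]:
    P=np.array(P)/1e3; u=proj(f,[B[0]+c*P[0]-q*P[1],B[1]+q*P[0]+c*P[1],P[2]]);print(u)
    cv2.circle(im,tuple(int(v) for v in u),3,(0,255,0),1)
cv2.imwrite("pics/w1.png",im)
```

```text
[ 0.50921604 -0.21976494  0.40435574] [ 7.54929207e-01  6.55806224e-01 -1.19971432e-04 -2.73678512e-04] [-4.91362238e-01  3.59563815e-01  1.63998273e+00 -3.21464704e-05
  1.14264303e+00 -1.92184910e+00] 2.1
[357.13122289 247.03017211]
[278.11785076 246.99553876]
[346.14586777 139.748527  ]
[287.75038799 139.69457908]
[344.60160364 216.14427399]
[289.01979254 216.11212546]
```

View pics/w1.png

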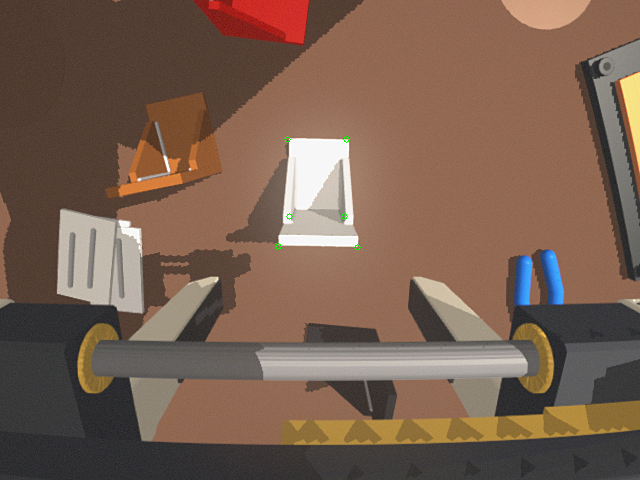

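The wrist picture shows the silver bracket at about (317,190), and the projected corners sit right on it, so the pose is good. Next I descend and grip lightly across the width, high up.

send_rows(
  series=[
    [[0,3,-30],0,93],
    [[0,0,-30],0,93],
    [[0,0,-30],0,93],
    [[0,0,-30],0,93],
    [[0,0,-30],0,93],
    [[0,0,-20],0,93],
    [[0,0,-5],0,70],
    [[0,0,0],0,56],
  ],
  force=8,
)

```text
time_s: 2.82
ee_pos: [0.5086, -0.2147, 0.2286]
tool_rot: [0.755, 0.656, -0.001, -0.001]
wrist_force: [-0.3, -0.1, 0.3]
finger_gap: 0.0836
```

send_rows(
  series=[
    [[0,0,0],0,50],
    [[0,0,0],0,50],
    [[0,0,0],0,50],
    [[0,0,0],0,50],
    [[0,0,0],0,50],
  ],
  force=8,
)

```text
time_s: 3.23
ee_pos: [0.5093, -0.2152, 0.231]
tool_rot: [0.755, 0.656, 0.0, 0.001]
wrist_force: [-0.6, -1.4, 7.2]
finger_gap: 0.06
```

send_rows(
  series=[
    [[0,0,0],0,50],
    [[0,0,0],0,50],
  ],
)

```text
time_s: 3.4
ee_pos: [0.5093, -0.2152, 0.2311]
tool_rot: [0.755, 0.656, 0.0, 0.001]
wrist_force: [0.2, -2.1, 7.4]
finger_gap: 0.06
```

send_rows(
  series=[
    [[5.4,-0.8,-0.5],0,50],
    [[5.4,-0.8,-0.3],0,50],
    [[5.3,-0.7,-0.7],0,50],
    [[5.3,-0.7,-1.2],0,50],
    [[5,-0.7,-1.7],0,50],
    [[5,-0.7,-2.1],0,50],
    [[4.7,-0.7,-2.6],0,50],
    [[4.6,-0.7,-2.9],0,50],
  ],
)

```text
time_s: 4.07
ee_pos: [0.5508, -0.2209, 0.2183]
tool_rot: [0.755, 0.656, 0.001, 0.001]
wrist_force: [2.4, -2.0, 7.9]
finger_gap: 0.0598
```

Run:
```python
from h import *
s=manip.state();print(s["ee_pos"],s["wrist_force"],s["wrist_torque"],s["finger_gap"])
a=manip.grab_frame("scene");crop(a,"c2",190,220,320,350,4.5)
```

```text
[ 0.55077412 -0.22093389  0.21832635] [ 2.39506604 -1.95294305  7.86168946] [-0.24254099 -0.18842476  0.00403231] 0.05983884730797933
```

View pics/c2.png

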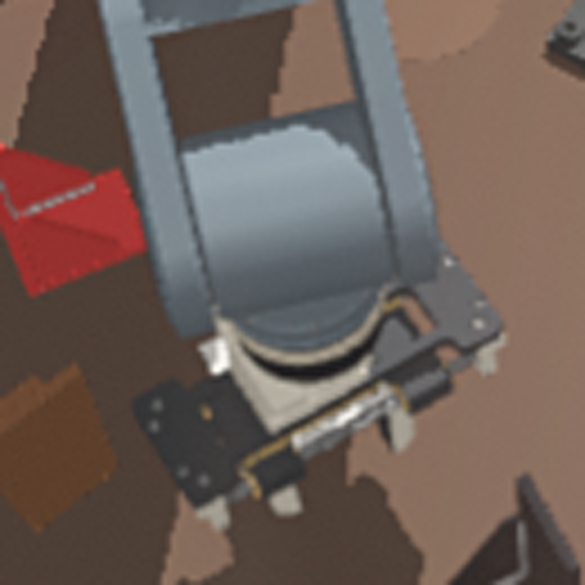

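The scene view is blocked by the gripper; only a sliver of bracket shows at (215,355). I'll check with the wrist camera, overlaying the predicted edges for a 40° tilt.

Run:
```python
from h import *
f=manip.grab_frame("wrist");im=f["color"][:,:,::-1].copy()
B=np.load("fb.npy")[1];c,q=np.cos(B[2]),np.sin(B[2])
for th,col,sh in((40,(0,255,0),0),(0,(0,0,255),.0415)):
    t=np.radians(th)
    for P in [(-80,30,0),(-80,-30,0),(-80,30,8),(-80,-30,8),(0,30,120),(0,-30,120)]:
        x,y,z=np.array(P)/1e3; x,z=x*np.cos(t)+z*np.sin(t)+sh,-x*np.sin(t)+z*np.cos(t)
        u=proj(f,[B[0]+c*x-q*y,B[1]+q*x+c*y,z]);cv2.circle(im,tuple(int(v) for v in u),4,col,1)
cv2.imwrite("pics/w2.png",im)
```

```text
(no output)
```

View pics/w2.png

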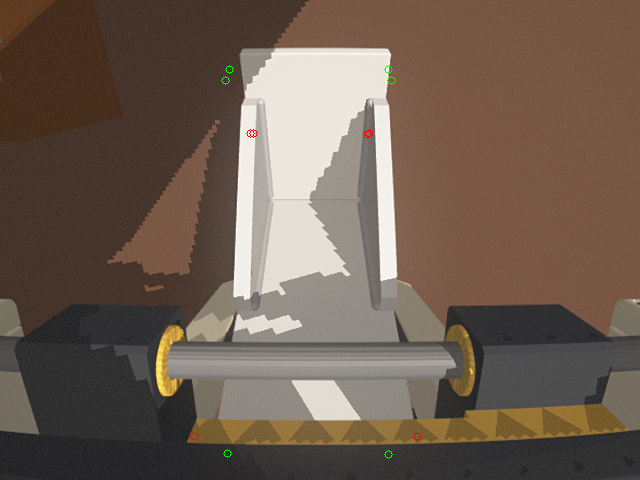

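The bracket is tipping about its heel as planned; its short-leg end is raised, at row 52. I'll continue the arc.

send_rows(
  series=[
    [[4.2,-0.6,-3.3],0,50],
    [[4.1,-0.6,-3.7],0,50],
    [[3.6,-0.5,-4],0,50],
    [[3.3,-0.5,-4.4],0,50],
    [[2.8,-0.4,-4.6],0,50],
    [[2.6,-0.4,-4.9],0,50],
    [[0,0,0],0,50],
    [[0,0,0],0,50],
  ],
)

```text
time_s: 4.83
ee_pos: [0.5711, -0.2237, 0.1929]
tool_rot: [0.755, 0.656, 0.001, 0.001]
wrist_force: [2.6, -1.2, 2.5]
finger_gap: 0.0599
```

Run:
```python
from h import *
s=manip.state();print(s["ee_pos"],s["wrist_force"],s["wrist_torque"],s["finger_gap"],s["effort"])
f=manip.grab_frame("wrist");save(f,"w3")
```

```text
[ 0.57113342 -0.22367857  0.19292582] [ 2.61037532 -1.22766512  2.5137682 ] [-0.08354701 -0.51689941  0.02610064] 0.05992310954775067 [-2.94871191e-01 -6.03075457e+01 -1.88248354e+01 -1.11114364e-01
  8.00141059e-01  2.76657811e-02]
```

View pics/w3.png

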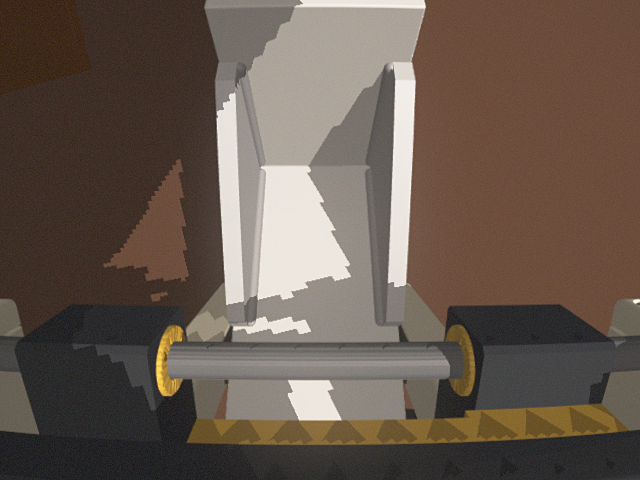

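send_rows(
  series=[
    [[1,-0.1,-2.5],0,50],
    [[1,-0.1,-2],0,50],
    [[0,0,0],0,50],
    [[0,0,0],0,50],
  ],
  force=3,
)

```text
time_s: 5.22
ee_pos: [0.5721, -0.2238, 0.188]
tool_rot: [0.755, 0.656, -0.0, -0.0]
wrist_force: [2.4, 0.6, 1.0]
finger_gap: 0.0599
```

send_rows(
  series=[
    [[0,0,0],0,60],
    [[0,0,0],0,61],
    [[0,0,0],0,62],
    [[0,0,0],0,64],
    [[0,0,0],0,75],
    [[0,0,0],0,93],
    [[0,0,0],0,93],
    [[0,0,15],0,93],
  ],
)

```text
time_s: 5.88
ee_pos: [0.5714, -0.2236, 0.2012]
tool_rot: [0.755, 0.656, -0.001, -0.002]
wrist_force: [-0.2, 0.5, 0.0]
finger_gap: 0.0859
```

send_rows(
  series=[
    [[0,0,35],0,93],
    [[0,0,40],0,93],
    [[0,0,40],0,93],
    [[0,0,40],0,93],
    [[0,0,30],0,93],
  ],
)

```text
time_s: 6.3
ee_pos: [0.5721, -0.2238, 0.392]
tool_rot: [0.755, 0.656, 0.001, 0.001]
wrist_force: [0.3, -0.0, 0.3]
finger_gap: 0.0931
```

Run:
```python
from h import *
import pickle
s=manip.state();print(s["ee_pos"],s["tool_rot"],s["wrist_force"],s["joint_pos"])
f=manip.grab_frame("wrist");pickle.dump(f,open("w4.pkl","wb"));save(f,"w4")
```

```text
[ 0.57205383 -0.22383183  0.39195829] [7.54753821e-01 6.56006684e-01 5.23110298e-04 1.27525022e-03] [ 0.29284292 -0.01656228  0.29803782] [-4.48727607e-01  4.79294136e-01  1.49073280e+00 -5.17662336e-05
  1.16880938e+00 -1.87974035e+00]
```

View pics/w4.png

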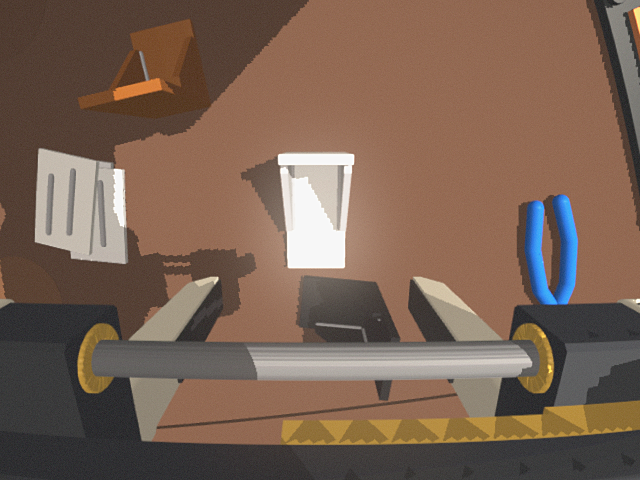

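The bracket now lies on its long leg: short-leg top edge at rows 153–164, columns 278–354, and toe at (289..345,268). Now to measure it.

Run:
```python
from h import *
import pickle
f=pickle.load(open("w4.pkl","rb"))
for n,u,v,z in[("topL",278.5,153.5,.08),("topR",354,153.5,.08),("inL",278.5,164,.08),("inR",354,164,.08),("toeL",288,268.5,.004),("toeR",345.5,268.5,.004)]: print(n,onz(f,u,v,z)*1e3)
```

```text
topL [ 505.34659599 -242.91346606   80.        ]
topR [ 513.57998859 -184.12059016   80.        ]
inL [ 513.38902687 -244.23258137   80.        ]
inR [ 521.67699061 -185.05204961   80.        ]
toeL [ 626.9921643  -260.36604329    4.        ]
toeR [ 635.57166347 -199.13145669    4.        ]
```

send_rows(
  series=[
    [[-7.3,1.2,0],-0.12,60],
    [[-7.3,1.2,0],-0.12,60],
    [[-7.3,1.2,0],-0.12,60],
    [[-7.3,1.2,0],-0.12,60],
    [[-7.3,1.2,0],-0.12,60],
    [[-7.3,1.2,0],-0.12,60],
    [[-7.3,1.2,0],-0.12,60],
    [[-7.5,1.3,0],-0.12,60],
  ],
)

```text
time_s: 7.02
ee_pos: [0.5131, -0.2141, 0.388]
tool_rot: [0.973, 0.23, -0.0, -0.0]
wrist_force: [-0.3, -0.1, -0.3]
finger_gap: 0.0604
```

send_rows(
  series=[
    [[0,0,-10],-0.12,60],
    [[0,0,-10],-0.12,60],
    [[0,0,-20],-0.12,60],
    [[0,0,-20],-0.12,60],
    [[0,0,-25],-0.131,60],
    [[0,0,-30],0,60],
    [[0,0,-30],0,60],
    [[0,0,-9],0,40],
  ],
  force=25,
)

```text
time_s: 7.68
ee_pos: [0.5124, -0.2136, 0.2304]
tool_rot: [0.998, -0.067, -0.003, -0.001]
wrist_force: [-0.1, 0.9, 0.1]
finger_gap: 0.0569
```

send_rows(
  series=[
    [[0,0,0],0,25],
    [[0,0,0],0,14],
    [[0,0,0],0,0],
    [[0,0,0],0,0],
    [[0,0,0],0,0],
    [[0,0,0],0,0],
  ],
  force=25,
)

```text
time_s: 8.18
ee_pos: [0.5137, -0.2143, 0.2352]
tool_rot: [0.998, -0.067, 0.001, 0.0]
wrist_force: [0.3, 0.8, -1.2]
finger_gap: 0.0177
```

send_rows(
  series=[
    [[0,0,0],0,0],
    [[0,0,0],0,0],
    [[0,0,0],0,0],
  ],
  force=60,
)

```text
time_s: 8.43
ee_pos: [0.5137, -0.2143, 0.2347]
tool_rot: [0.998, -0.067, 0.0, 0.0]
wrist_force: [-1.1, 0.2, 4.6]
finger_gap: 0.0078
```

send_rows(
  series=[
    [[0,0,15],0,0],
    [[0,0,30],0,0],
    [[0,0,35],0,0],
    [[0,0,20],0,0],
    [[-5,20,0],0.06,0],
    [[-6,30,0],0.06,0],
    [[-6,30,0],0.06,0],
    [[-6,30,0],0.06,0],
  ],
)

```text
time_s: 9.1
ee_pos: [0.4898, -0.1031, 0.3338]
tool_rot: [0.999, 0.054, -0.001, -0.0]
wrist_force: [0.5, -1.1, -4.0]
finger_gap: 0.007
```

send_rows(
  series=[
    [[-6,30,0],0.06,0],
    [[-6,30,0],0.06,0],
    [[-6,30,0],0.053,0],
    [[-6,30,0],0,0],
    [[-6,30,0],0,0],
    [[-6,30,0],0,0],
    [[0,0,0],0,0],
    [[0,0,0],0,0],
  ],
)

```text
time_s: 9.77
ee_pos: [0.454, 0.0769, 0.334]
tool_rot: [0.99, 0.14, -0.001, -0.0]
wrist_force: [0.3, 0.3, -3.9]
finger_gap: 0.0078
```

```bash
cat > r.py <<'E'
from h import *
import pickle
s=manip.state();print(s["time_s"],s["ee_pos"],s["tool_rot"],s["wrist_force"],s["wrist_torque"],s["finger_gap"])
E
python3 - <<'E'
from r import *
from scipy.optimize import least_squares
a,b=pickle.load(open("f0.pkl","rb"))
def T(x,P):
    c,s=np.cos(x[2]),np.sin(x[2]); P=np.array(P)/1e3
    return [x[0]+c*P[0]-s*P[1],x[1]+s*P[0]+c*P[1],P[2]]
D=[((341,90),(100,-56,20)),((430,417),(-100,-56,20)),((245,468),(-100,56,20)),((40,125),(130,122,12)),((372,37),(130,-78,12)),((487,455),(-130,-78,12)),((155,545),(-130,122,12))]
for d in(D,D[:3],D[3:]):
    r=lambda x:np.concatenate([proj(b,T(x,P))-((np.array(q)+.5)/4+179.5) for q,P in d])
    S=least_squares(r,[.488,.195,.26]);print(S.x,np.degrees(S.x[2]),r(S.x).round(1))
f=manip.grab_frame("wrist");pickle.dump(f,open("w5.pkl","wb"));save(f,"w5")
E
```

```text
9.7667 [0.4540411  0.07691996 0.33398802] [ 9.90096985e-01  1.40383892e-01 -5.68573663e-04 -2.25120150e-05] [ 0.33257878  0.29969784 -3.9059648 ] [-0.15623976  0.12379188 -0.00068371] 0.007772975624742469
[0.49350588 0.17973351 0.27787901] 15.921294252598516 [ 0.5 -0.3  0.7  0.2  0.5  0.3  0.6 -0.6 -1.2 -1.1 -0.9  0.6 -0.3  0.9]
[0.49370666 0.18104178 0.27716682] 15.880489277891268 [ 0.  -0.4  0.1  0.1 -0.1  0.2]
[0.49337985 0.1787202  0.27864974] 15.96545404265149 [ 1.  -0.5 -0.8 -1.1 -0.4  0.6  0.2  0.9]
```

View pics/w5.png

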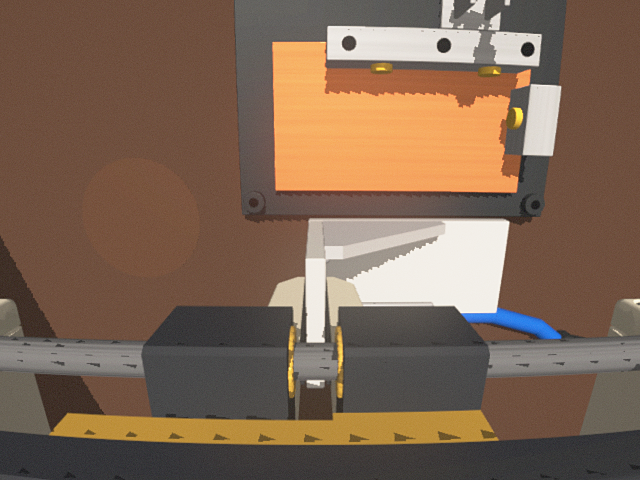

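The wrist view shows the bracket held level, with its toe to the right. The fixture is just above it: copper corners (273,42), (276,191) and (517,192); side buttons (382,69) and (489,72); end button face (508,118).

Run:
```python
from h import *
import pickle
f=pickle.load(open("w5.pkl","rb"))
P={n:onz(f,u,v,z)*1e3 for n,u,v,z in[("TL",273,42,.02),("BL",276,191,.02),("BR",517.5,192,.02),("s1",382,72.5,.034),("s2",489,75,.034),("end",508,118,.034),("hl",310,218,.334-.167-.068+.008+.08-.08),]}
for n in P: print(n,P[n].round(1))
d=P["BR"]-P["BL"];e=P["TL"]-P["BL"];print(np.hypot(*d[:2]),np.degrees(np.arctan2(d[1],d[0])),np.hypot(*e[:2]),np.degrees(np.arctan2(-e[0],e[1])))
ds=P["s2"]-P["s1"];print(np.hypot(*ds[:2]),np.degrees(np.arctan2(ds[1],ds[0])))
c=P["BL"]+(P["BR"]-P["BL"])/2+(P["TL"]-P["BL"])/2;print("origin",c)
for F in([493.6,180.3,.2775],[c[0],c[1],.2775]):
    for n in P:
        v=P[n][:2]-F[:2];C,S=np.cos(F[2]),np.sin(F[2]);print(n,(C*v[0]+S*v[1]).round(1),(-S*v[0]+C*v[1]).round(1))
```

```text
TL [383.  209.9  20. ]
BL [414.  102.2  20. ]
BR [605.9 158.   20. ]
s1 [466.4 209.   34. ]
s2 [542.6 231.2  34. ]
end [568.1 207.1  34. ]
hl [442.9 105.7 107. ]
199.87536972946262 16.21209488889312 112.0245873178924 16.03354246104466
79.37555883045715 16.268544237719436
origin [494.45134632 183.93045703  20.        ]
TL -98.3 58.7
BL -98.0 -53.3
BR 101.9 -52.2
s1 -18.3 35.0
s2 61.1 35.5
end 79.0 5.4
hl -69.2 -57.8
TL -100.1 55.5
BL -99.8 -56.6
BR 100.1 -55.5
s1 -20.1 31.8
s2 59.2 32.3
end 77.1 2.1
hl -71.0 -61.1
```

send_rows(
  series=[
    [[-2,14,0],0,0],
    [[-3,22,0],0,0],
    [[-3,22,0],0,0],
    [[-1.7,13.7,-8],0,0],
    [[0,0,-25],0,0],
    [[0,0,-25],0,0],
    [[0,0,-12],0,0],
    [[0,0,-4],0,0],
  ],
)

```text
time_s: 10.48
ee_pos: [0.4446, 0.1465, 0.2583]
tool_rot: [0.99, 0.138, -0.002, 0.0]
wrist_force: [-0.5, 0.1, -4.4]
finger_gap: 0.0077
```

send_rows(
  series=[
    [[0,0,-2],0,0],
    [[0,0,-1],0,0],
    [[0,0,-1],0,0],
    [[0,0,-1],0,0],
    [[0,0,0],0,0],
  ],
)

```text
time_s: 10.9
ee_pos: [0.445, 0.1474, 0.2558]
tool_rot: [0.99, 0.139, 0.0, -0.0]
wrist_force: [-0.7, 0.0, -3.6]
finger_gap: 0.0073
```

```bash
python3 r.py
```

```text
10.9 [0.4450466  0.14744234 0.25579543] [ 9.90296355e-01  1.38970815e-01  4.90238589e-04 -3.77198667e-05] [-0.70162895  0.03655429 -3.63133186] [-0.06020239  0.13710406  0.02623005] 0.007330761641036156
```

send_rows(
  series=[
    [[0,0,-1],0,0],
    [[0,0,-0.5],0,0],
    [[0,0,0],0,0],
  ],
)

```text
time_s: 11.15
ee_pos: [0.445, 0.1476, 0.2547]
tool_rot: [0.99, 0.139, 0.0, 0.0]
wrist_force: [-3.5, -1.3, 7.7]
finger_gap: 0.0078
```

send_rows(
  series=[
    [[0,0,-0.7],0,0],
    [[0,0,-0.7],0,0],
    [[0,0,0],0,0],
  ],
)

```text
time_s: 11.4
ee_pos: [0.445, 0.1476, 0.2547]
tool_rot: [0.99, 0.139, 0.0, 0.0]
wrist_force: [-12.9, -3.8, 33.0]
finger_gap: 0.0077
```

send_rows(
  series=[
    [[0,0,-0.7],0,0],
    [[0,0,-0.7],0,0],
    [[0,0,0],0,0],
  ],
)

```text
time_s: 11.65
ee_pos: [0.445, 0.1476, 0.2546]
tool_rot: [0.99, 0.139, 0.001, 0.0]
wrist_force: [-19.7, -5.6, 56.3]
finger_gap: 0.0078
```

send_rows(
  series=[
    [[0,0,1],0,0],
    [[0,0,0.8],0,0],
    [[-1.1,3.85,0],0,0],
    [[-1.1,3.85,0],0,0],
    [[-1.1,3.85,0],0,0],
    [[-1.1,3.85,0],0,0],
    [[-0.85,2.9,0],0,0],
    [[0,0,0],0,0],
  ],
)

```text
time_s: 12.32
ee_pos: [0.4409, 0.166, 0.2547]
tool_rot: [0.99, 0.139, 0.003, 0.0]
wrist_force: [3.5, -4.3, 12.9]
finger_gap: 0.0077
```

```bash
python3 r.py
```

```text
12.3167 [0.44094039 0.16602296 0.25468378] [9.90233514e-01 1.39387907e-01 2.92662036e-03 1.86779512e-04] [ 3.50258906 -4.26553663 12.8964695 ] [-0.86347378 -0.39445967 -0.07033462] 0.007689770349856565
```

send_rows(
  series=[
    [[-0.28,0.96,-0.4],0,0],
    [[-0.28,0.96,0],0,0],
    [[0,0,0],0,0],
  ],
)

```text
time_s: 12.57
ee_pos: [0.4406, 0.1675, 0.2547]
tool_rot: [0.99, 0.139, 0.003, 0.001]
wrist_force: [2.7, -10.8, 18.6]
finger_gap: 0.0076
```

send_rows(
  series=[
    [[-0.28,0.96,0],0,0],
    [[0,0,0],0,0],
  ],
)

```text
time_s: 12.73
ee_pos: [0.4404, 0.1685, 0.2547]
tool_rot: [0.99, 0.139, 0.003, 0.0]
wrist_force: [2.0, -9.8, 17.7]
finger_gap: 0.0076
```

send_rows(
  series=[
    [[-0.28,0.96,0],0,0],
    [[0,0,0],0,0],
  ],
)

```text
time_s: 12.9
ee_pos: [0.4402, 0.1695, 0.2547]
tool_rot: [0.99, 0.139, 0.003, 0.0]
wrist_force: [2.1, -9.6, 17.9]
finger_gap: 0.0076
```

```bash
python3 r.py
```

```text
12.9 [0.44015054 0.16946576 0.25467623] [9.90244228e-01 1.39303323e-01 3.29217370e-03 3.39508043e-04] [ 2.08964393 -9.59627898 17.85230123] [-1.88273629 -0.47796505 -0.09464319] 0.007554319856275782
```

send_rows(
  series=[
    [[-0.28,0.96,0],0,0],
    [[0,0,0],0,0],
  ],
)

```text
time_s: 13.07
ee_pos: [0.4399, 0.1704, 0.2547]
tool_rot: [0.99, 0.139, 0.003, 0.0]
wrist_force: [2.8, -9.9, 17.8]
finger_gap: 0.0075
```

send_rows(
  series=[
    [[-0.28,0.96,0],0,0],
    [[0,0,0],0,0],
  ],
)

```text
time_s: 13.23
ee_pos: [0.4396, 0.1714, 0.2547]
tool_rot: [0.99, 0.139, 0.003, 0.0]
wrist_force: [3.8, -8.1, 17.8]
finger_gap: 0.0075
```

```bash
python3 r.py
```

```text
13.2333 [0.43961924 0.17140294 0.25468281] [9.90240989e-01 1.39323291e-01 3.42132480e-03 3.16011666e-04] [ 3.83428423 -8.10764801 17.76636828] [-1.80121207 -0.47613339 -0.08297552] 0.007485238109315756
```

send_rows(
  series=[
    [[-0.28,0.96,0],0,0],
    [[0,0,0],0,0],
  ],
)

```text
time_s: 13.4
ee_pos: [0.4394, 0.1721, 0.2547]
tool_rot: [0.99, 0.139, 0.003, 0.001]
wrist_force: [4.4, -13.3, 18.2]
finger_gap: 0.0076
```

send_rows(
  series=[
    [[-0.28,0.96,0],0,0],
    [[0,0,0],0,0],
  ],
)

```text
time_s: 13.57
ee_pos: [0.4392, 0.1726, 0.2548]
tool_rot: [0.99, 0.14, 0.003, 0.001]
wrist_force: [4.0, -19.7, 19.7]
finger_gap: 0.0076
```

Run:
```python
from r import *
f=manip.grab_frame("wrist");save(f,"w6");pickle.dump(f,open("w6.pkl","wb"))
crop(f,"w6c",280,100,600,340,2.5)
```

```text
13.5667 [0.43920283 0.17263827 0.25479744] [0.9902066  0.13956558 0.00329877 0.00120926] [  4.04072744 -19.65712809  19.7377923 ] [-3.90916012 -0.84837715 -0.33156699] 0.0076108613681062365
```

View pics/w6c.png

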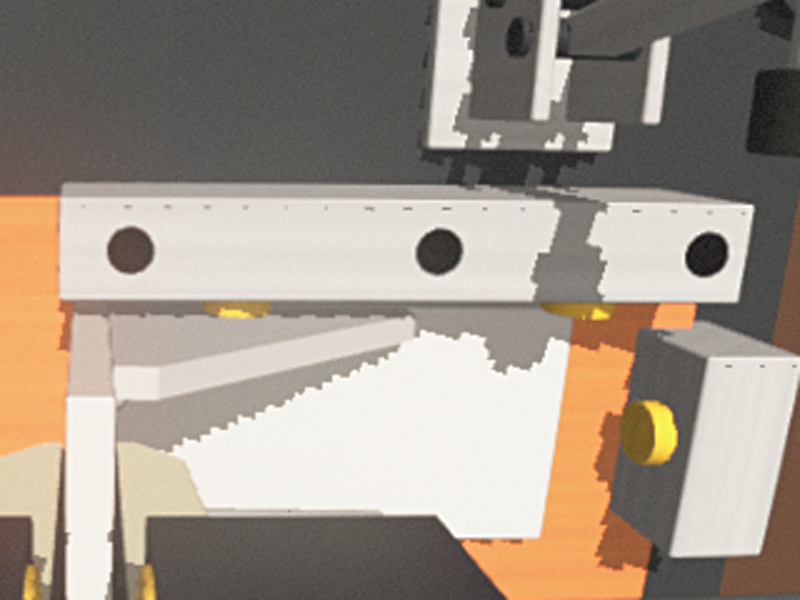

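Contact on the side stops has been made: both buttons sit right against the edge in the crop, at (238,310) and (580,312), and the toe has a gap of about 20 mm to the end button at (648,432). I'll twist slightly so the toe-end button is loaded as well.

send_rows(
  series=[
    [[0,0,0],0.005,0],
    [[0,0,0],0,0],
  ],
)

```text
time_s: 13.78
ee_pos: [0.4392, 0.1726, 0.2548]
tool_rot: [0.99, 0.142, 0.003, 0.001]
wrist_force: [5.1, -18.4, 20.9]
finger_gap: 0.0076
```

```bash
python3 r.py
```

```text
13.7833 [0.43921718 0.17256111 0.25477044] [0.98987791 0.14187986 0.00327164 0.00106095] [  5.12641831 -18.36276862  20.90513123] [-3.71111294 -0.89498474 -0.36987764] 0.007611074106165927
```

send_rows(
  series=[
    [[0,0,0],0.005,0],
    [[0,0,0],0,0],
  ],
)

```text
time_s: 13.95
ee_pos: [0.4392, 0.1726, 0.2548]
tool_rot: [0.99, 0.144, 0.003, 0.001]
wrist_force: [5.2, -19.6, 21.8]
finger_gap: 0.0076
```

```bash
python3 r.py
```

```text
13.95 [0.43921533 0.17255255 0.25477982] [0.98953424 0.14425768 0.00326358 0.00102979] [  5.24266772 -19.58882431  21.75873972] [-3.71042887 -0.88182424 -0.51456193] 0.007558196512869563
```

send_rows(
  series=[
    [[0,0,0],0.005,0],
    [[0,0,0],0,0],
  ],
)

```text
time_s: 14.12
ee_pos: [0.4392, 0.1725, 0.2548]
tool_rot: [0.989, 0.147, 0.003, 0.001]
wrist_force: [3.8, -19.7, 20.9]
finger_gap: 0.0079
```

```bash
python3 r.py
```

```text
14.1167 [0.43922618 0.17254893 0.25477968] [0.98918441 0.14663745 0.00326252 0.00101233] [  3.8483635  -19.74211758  20.85130513] [-3.71858432 -0.91720923 -0.56830332] 0.007873415303260401
```

send_rows(
  series=[
    [[0,0,0],0.005,0],
    [[0,0,0],0,0],
  ],
)

```text
time_s: 14.28
ee_pos: [0.4393, 0.1725, 0.2548]
tool_rot: [0.989, 0.149, 0.003, 0.001]
wrist_force: [4.1, -19.4, 21.2]
finger_gap: 0.0079
```

```bash
python3 r.py
```

```text
14.2833 [0.43925422 0.17253267 0.25478801] [0.98882679 0.1490292  0.0032994  0.00099217] [  4.08125023 -19.3957129   21.18855255] [-3.73183947 -0.86427903 -0.63764163] 0.007886955294015974
```

send_rows(
  series=[
    [[2.9,0.84,0],0,0],
    [[2.9,0.84,0],0,0],
    [[2.9,0.84,0],0,0],
    [[0,0,0],0,0],
  ],
)

```text
time_s: 14.62
ee_pos: [0.4436, 0.1737, 0.2545]
tool_rot: [0.989, 0.149, -0.006, 0.003]
wrist_force: [-37.0, -36.2, 65.7]
finger_gap: 0.0081
```

```bash
python3 r.py
```

```text
14.6167 [0.44361535 0.17368813 0.25446429] [ 0.9887527   0.14940309 -0.00631617  0.00262961] [-36.96526464 -36.15640402  65.70621259] [-5.90118555  5.7041603  -0.3039752 ] 0.008093530128939702
```

send_rows(
  series=[
    [[0,0,1],0,0],
    [[0,0,1],0,0],
    [[0,0,0.5],0,0],
    [[0,0,0],0,0],
  ],
)

```text
time_s: 14.95
ee_pos: [0.4443, 0.1741, 0.255]
tool_rot: [0.989, 0.149, -0.004, 0.002]
wrist_force: [-15.5, -25.9, 17.1]
finger_gap: 0.0074
```

```bash
python3 r.py
```

```text
14.95 [0.44433939 0.17408698 0.2549619 ] [ 0.988766    0.14940298 -0.0039821   0.00216331] [-15.45522747 -25.93674878  17.13390179] [-4.73739181  2.03464435 -0.33991975] 0.007442770233087907
```

send_rows(
  series=[
    [[0.2,-0.7,0],0,0],
    [[1.9,0.56,0],0,0],
    [[1.9,0.56,0],0,0],
    [[0,0,0],0,0],
  ],
)

```text
time_s: 15.28
ee_pos: [0.4491, 0.1751, 0.2549]
tool_rot: [0.989, 0.149, -0.003, 0.002]
wrist_force: [-8.9, -17.7, 8.2]
finger_gap: 0.0074
```

```bash
python3 r.py
```

```text
15.2833 [0.44906413 0.17505092 0.25489883] [ 0.98880869  0.14915444 -0.00280115  0.00157226] [ -8.86044954 -17.70232532   8.15892652] [-3.46093085  1.2818568  -0.33028356] 0.0074339800522316216
```

send_rows(
  series=[
    [[1.9,0.56,-0.4],0,0],
    [[1.9,0.56,0],0,0],
    [[1.9,0.56,0],0,0],
    [[0,0,0],0,0],
  ],
)

```text
time_s: 15.62
ee_pos: [0.4546, 0.1766, 0.2548]
tool_rot: [0.989, 0.149, -0.003, 0.002]
wrist_force: [-13.9, -20.1, 17.4]
finger_gap: 0.008
```

```bash
python3 r.py
```

```text
15.6167 [0.45457077 0.17660548 0.25480729] [ 0.98880196  0.14918909 -0.00322395  0.0017023 ] [-13.93062617 -20.08937143  17.44081502] [-3.76685235  1.88157524 -0.29925646] 0.00798223698709573
```

send_rows(
  series=[
    [[0.96,0.28,0],0,0],
    [[0,0,0],0,0],
  ],
)

```text
time_s: 15.78
ee_pos: [0.4553, 0.1768, 0.2548]
tool_rot: [0.989, 0.149, -0.004, 0.002]
wrist_force: [-16.0, -21.7, 19.0]
finger_gap: 0.0075
```

send_rows(
  series=[
    [[0.96,0.28,0],0,0],
    [[0,0,0],0,0],
  ],
)

```text
time_s: 15.95
ee_pos: [0.4563, 0.1771, 0.2548]
tool_rot: [0.989, 0.149, -0.003, 0.002]
wrist_force: [-15.9, -21.5, 19.4]
finger_gap: 0.0076
```

```bash
python3 r.py
```

```text
15.95 [0.45625242 0.17708242 0.25480992] [ 0.98879582  0.14922323 -0.00348602  0.0017624 ] [-15.89859961 -21.47157799  19.40313397] [-3.85700383  2.2001624  -0.28343941] 0.0075578898448273755
```

send_rows(
  series=[
    [[0.96,0.28,0],0,0],
    [[0,0,0],0,0],
  ],
)

```text
time_s: 16.12
ee_pos: [0.4572, 0.1774, 0.2548]
tool_rot: [0.989, 0.149, -0.003, 0.002]
wrist_force: [-15.8, -21.4, 18.9]
finger_gap: 0.0077
```

send_rows(
  series=[
    [[0.96,0.28,0],0,0],
    [[0,0,0],0,0],
  ],
)

```text
time_s: 16.28
ee_pos: [0.4582, 0.1776, 0.2548]
tool_rot: [0.989, 0.149, -0.004, 0.002]
wrist_force: [-15.7, -21.9, 17.8]
finger_gap: 0.0075
```

```bash
python3 r.py
```

```text
16.2833 [0.45816672 0.17764996 0.25478803] [ 0.98879845  0.14920503 -0.00352028  0.00175679] [-15.72161723 -21.94940418  17.75902227] [-3.86502039  2.18632587 -0.31741752] 0.007518338129523221
```

send_rows(
  series=[
    [[0.96,0.28,0],0,0],
    [[0,0,0],0,0],
  ],
)

```text
time_s: 16.45
ee_pos: [0.459, 0.1779, 0.2548]
tool_rot: [0.989, 0.149, -0.004, 0.002]
wrist_force: [-17.5, -22.5, 20.4]
finger_gap: 0.0075
```

send_rows(
  series=[
    [[0.96,0.28,0],0,0],
    [[0,0,0],0,0],
  ],
)

```text
time_s: 16.62
ee_pos: [0.4594, 0.178, 0.2548]
tool_rot: [0.989, 0.149, -0.005, 0.002]
wrist_force: [-22.7, -23.8, 25.4]
finger_gap: 0.0075
```

```bash
python3 r.py
```

```text
16.6167 [0.45940178 0.17798939 0.25477218] [ 0.98877897  0.14928953 -0.00497817  0.00200075] [-22.67149114 -23.75595061  25.36163938] [-4.11451495  3.14516126 -0.27461983] 0.0075101054225758515
```

send_rows(
  series=[
    [[0.7,0.2,0],0,0],
    [[0,0,0],0,0],
  ],
)

```text
time_s: 16.78
ee_pos: [0.4597, 0.1781, 0.2548]
tool_rot: [0.989, 0.149, -0.006, 0.002]
wrist_force: [-26.0, -24.9, 29.4]
finger_gap: 0.008
```

Run:
```python
from r import *
f=manip.grab_frame("wrist");save(f,"w7");pickle.dump(f,open("w7.pkl","wb"))
crop(f,"w7c",280,100,600,340,2.5)
```

```text
16.7833 [0.45970064 0.17805363 0.25476416] [ 0.98877113  0.14931163 -0.00575956  0.00212647] [-26.03259135 -24.91681612  29.43469791] [-4.26110571  3.75812541 -0.2223307 ] 0.007960417413478953
```

View pics/w7c.png

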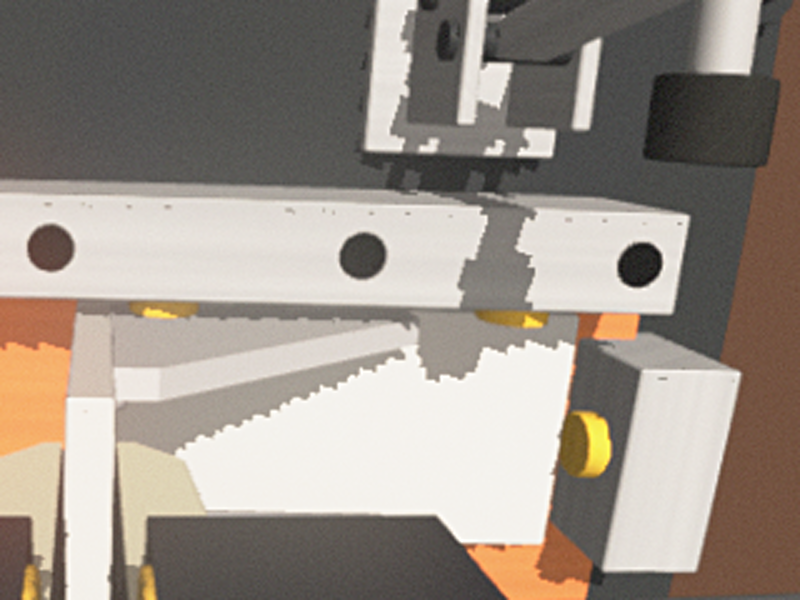

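The toe is now at the end button (585,443) and both side buttons (165,310) and (512,318) touch the edge. I'll ease off the load without reversing it, then let go.

send_rows(
  series=[
    [[-0.7,-0.5,0],-0.004,0],
    [[-0.7,-0.5,0],-0.004,0],
    [[0,0,0],0,0],
  ],
)

```text
time_s: 17.08
ee_pos: [0.459, 0.1776, 0.2547]
tool_rot: [0.989, 0.145, -0.004, 0.001]
wrist_force: [-18.4, -18.2, 17.9]
finger_gap: 0.0077
```

```bash
python3 r.py
```

```text
17.0833 [0.45902246 0.17759265 0.25473783] [ 0.9894016   0.14514889 -0.00375229  0.00148318] [-18.3546723  -18.24887901  17.85801819] [-3.06974922  2.49790776 -0.14773722] 0.007693893395490079
```

send_rows(
  series=[
    [[-0.3,-0.3,0.3],0,0],
    [[0,0,0],0,0],
    [[0,0,0],0,0],
  ],
  force=15,
)

```text
time_s: 17.33
ee_pos: [0.459, 0.1777, 0.2548]
tool_rot: [0.989, 0.145, -0.003, 0.001]
wrist_force: [-13.4, -12.8, 11.7]
finger_gap: 0.0081
```

```bash
python3 r.py
```

```text
17.3333 [0.45901152 0.17773805 0.25478337] [ 0.98940254  0.14515839 -0.00325253  0.00103463] [-13.37385448 -12.81576612  11.73844884] [-2.0243015   2.24134549 -0.12248283] 0.00814184634366116
```

send_rows(
  series=[
    [[0,0,0],0,0],
    [[0,0,0],0,0],
    [[0,0,0],0,10],
    [[0,0,0],0,14],
    [[0,0,0],0,20],
    [[0,0,0],0,28],
    [[0,0,0],0,36],
    [[0,0,0],0,36],
  ],
  force=5,
)

```text
time_s: 18.0
ee_pos: [0.4608, 0.1788, 0.2551]
tool_rot: [0.989, 0.145, 0.0, -0.0]
wrist_force: [-0.7, 0.2, 0.0]
finger_gap: 0.0343
```

```bash
python3 r.py
```

```text
18.0 [0.46075551 0.1788207  0.25506598] [ 9.89428448e-01  1.45021139e-01  4.56198108e-04 -8.25614900e-05] [-0.70103339  0.15034215  0.01620844] [-0.04346634  0.06950207 -0.04675883] 0.034262260831604684
```

The fingers are clear of the bracket and the force is zero. I've used up my picture views, so I'll check seating by touch: a light fingertip push at mid-length towards the side stops, then on the heel towards the end stop. First I rise and go round to the open side.

send_rows(
  series=[
    [[0,0,10],0,36],
    [[0,0,25],0,36],
    [[0,0,30],-0.008,0],
    [[17,-8,0],0,0],
    [[17,-8.2,0],0,0],
    [[17,-8.2,0],0,0],
    [[16.7,-8.1,0],0,0],
    [[0,0,0],0,0],
  ],
)

```text
time_s: 18.67
ee_pos: [0.5303, 0.1451, 0.3208]
tool_rot: [0.99, 0.14, 0.001, 0.0]
wrist_force: [0.8, -0.6, -0.2]
finger_gap: 0.0021
```

Run:
```python
from r import *
f=manip.grab_frame("wrist");pickle.dump(f,open("w8.pkl","wb"));save(f,"w8")
t=manip.grab_frame("top");pickle.dump(t,open("t8.pkl","wb"))
# predicted home bracket outline in wrist image vs. local edges
F=np.array([.4945,.1839]);C,S=np.cos(.281),np.sin(.281)
w=lambda x,y,z:[F[0]+(C*x-S*y)/1e3,F[1]+(S*x+C*y)/1e3,z/1e3]
for n,p in dict(toe_m=(80,-28,28),toe_p=(80,32,28),topo_m=(-40,-28,100),topo_p=(-40,32,100)).items(): print(n,proj(f,w(*p)).round(1))
```

```text
18.6667 [0.53030682 0.14512228 0.32083493] [9.90095908e-01 1.40387117e-01 1.24274353e-03 8.24898556e-05] [ 0.78249796 -0.64291449 -0.19037037] [ 0.00106685  0.01850669 -0.00278145] 0.0020647579991401443
toe_m [386.8 215.6]
toe_p [390.7 134.8]
topo_m [202.8 239.7]
topo_p [194.8 131.8]
```

send_rows(
  series=[
    [[0,0,-30],0,0],
    [[0,0,-35],0,0],
    [[0,0,-25],0,0],
    [[0,0,-10],0,0],
    [[0,0,-4],0,0],
    [[0,0,0],0,0],
  ],
)

```text
time_s: 19.27
ee_pos: [0.5281, 0.1465, 0.2161]
tool_rot: [0.99, 0.141, -0.0, -0.0]
wrist_force: [0.3, 0.5, -0.4]
finger_gap: 0.0004
```

send_rows(
  series=[
    [[-0.83,2.9,0],0,0],
    [[-0.83,2.9,0],0,0],
    [[-0.55,1.9,0],0,0],
    [[0,0,0],0,0],
  ],
)

```text
time_s: 19.6
ee_pos: [0.5264, 0.1541, 0.2171]
tool_rot: [0.99, 0.141, 0.001, 0.0]
wrist_force: [0.9, -3.8, 1.9]
finger_gap: 0.0004
```

```bash
python3 r.py
```

```text
19.6 [0.52636751 0.15410449 0.21709138] [9.89956281e-01 1.41368837e-01 1.14538985e-03 3.17392548e-04] [ 0.85034228 -3.83711294  1.86781184] [-0.56865979 -0.13172587 -0.07046783] 0.0003839993000478467
```

send_rows(
  series=[
    [[-0.14,0.48,0],0,0],
    [[0,0,0],0,0],
  ],
)

```text
time_s: 19.77
ee_pos: [0.5264, 0.1542, 0.217]
tool_rot: [0.99, 0.141, 0.001, 0.0]
wrist_force: [0.5, -6.8, 5.1]
finger_gap: 0.0003
```

send_rows(
  series=[
    [[-0.14,0.48,0],0,0],
    [[0,0,0],0,0],
  ],
)

```text
time_s: 19.93
ee_pos: [0.5263, 0.1543, 0.217]
tool_rot: [0.99, 0.141, 0.001, 0.001]
wrist_force: [2.1, -10.2, 5.4]
finger_gap: 0.0001
```

```bash
python3 r.py
```

```text
19.9333 [0.52633676 0.15430607 0.21700547] [9.89971058e-01 1.41264245e-01 1.11347395e-03 6.90775450e-04] [  2.06950225 -10.22559294   5.36085566] [-1.75969831 -0.28803164 -0.01857576] 0.00013993059947447242
```

Firm seat against the side stops: the force rose to 10 N while the bracket moved only about 0.1 mm. Now the heel push.

send_rows(
  series=[
    [[1.6,-5.7,0],0,0],
    [[1.7,-5.8,0],0,0],
    [[0,0,35],0,0],
    [[0,0,40],0,0],
    [[0,0,35],0,0],
    [[-20,5,0],0,0],
    [[-20,5,0],0,0],
    [[-20,5,0],0,0],
  ],
)

```text
time_s: 20.6
ee_pos: [0.4683, 0.1582, 0.3265]
tool_rot: [0.99, 0.141, 0.001, -0.0]
wrist_force: [-1.1, 0.2, 0.3]
finger_gap: 0.0007
```

send_rows(
  series=[
    [[-20,5,0],0,0],
    [[-21,5,0],0,0],
    [[0,0,0],0,0],
    [[0,0,-35],0,0],
    [[0,0,-35],0,0],
    [[0,0,-25],0,0],
    [[0,0,-13],0,0],
    [[0,0,0],0,0],
  ],
)

```text
time_s: 21.27
ee_pos: [0.4279, 0.1679, 0.2155]
tool_rot: [0.99, 0.141, -0.002, 0.0]
wrist_force: [-1.1, 0.2, 0.5]
finger_gap: 0.0002
```

send_rows(
  series=[
    [[2.9,0.83,0],0,0],
    [[2.9,0.83,0],0,0],
    [[1.9,0.55,0],0,0],
    [[0,0,0],0,0],
  ],
)

```text
time_s: 21.6
ee_pos: [0.4363, 0.1706, 0.2188]
tool_rot: [0.99, 0.141, 0.001, -0.0]
wrist_force: [-0.4, -0.7, 1.0]
finger_gap: 0.0005
```

```bash
python3 r.py
```

```text
21.6 [0.43630771 0.17062938 0.21882766] [ 9.90010234e-01  1.40994158e-01  6.11985581e-04 -9.15976313e-05] [-0.3846451  -0.74312337  0.95950913] [-0.12833718  0.07804878 -0.00502378] 0.0005032994320941903
```

send_rows(
  series=[
    [[0.96,0.28,0],0,0],
    [[0.96,0.28,0],0,0],
    [[0,0,0],0,0],
  ],
)

```text
time_s: 21.85
ee_pos: [0.4369, 0.1709, 0.2184]
tool_rot: [0.99, 0.141, -0.001, 0.0]
wrist_force: [-10.2, -4.9, 9.5]
finger_gap: 0.0005
```

send_rows(
  series=[
    [[0.96,0.28,0],0,0],
    [[0,0,0],0,0],
  ],
)

```text
time_s: 22.02
ee_pos: [0.4373, 0.171, 0.2183]
tool_rot: [0.99, 0.141, -0.002, 0.0]
wrist_force: [-15.5, -5.2, 13.7]
finger_gap: 0.0006
```

send_rows(
  series=[
    [[0.96,0.28,0],0,0],
    [[0,0,0],0,0],
  ],
)

```text
time_s: 22.18
ee_pos: [0.4376, 0.1711, 0.2183]
tool_rot: [0.99, 0.141, -0.003, 0.001]
wrist_force: [-21.3, -7.4, 20.7]
finger_gap: 0.0003
```

send_rows(
  series=[
    [[0.48,0.14,0],0,0],
    [[0,0,0],0,0],
  ],
)

```text
time_s: 22.35
ee_pos: [0.4378, 0.1712, 0.2183]
tool_rot: [0.99, 0.141, -0.004, 0.001]
wrist_force: [-23.4, -8.6, 22.9]
finger_gap: 0.0004
```

send_rows(
  series=[
    [[-3,-0.9,0],0,0],
    [[-4.8,-1.4,0],0,0],
    [[-7,-2,0],0,0],
    [[0,0,20],0,0],
    [[0,0,40],0,0],
    [[0,0,40],0,0],
    [[0,0,40],0,0],
    [[0,0,0],0,0],
  ],
)

```text
time_s: 23.02
ee_pos: [0.4262, 0.1678, 0.3646]
tool_rot: [0.99, 0.141, 0.006, -0.001]
wrist_force: [1.0, -0.6, 0.8]
finger_gap: 0.0005
```

Run:
```python
from r import *
from scipy.optimize import least_squares
f=manip.grab_frame("wrist");save(f,"w9");t=manip.grab_frame("top")
# bright-plate check: top face of short leg (z=100) & toe plate in top view
t8=pickle.load(open("t8.pkl","rb"))
g=cv2.cvtColor(f["color"],cv2.COLOR_RGB2HSV);m=((g[...,1]<45)&(g[...,2]>200)).astype(np.uint8)
n,l,st,ce=cv2.connectedComponentsWithStats(m)
for i in np.argsort(-st[1:,4])[:4]+1:
    c=max(cv2.findContours((l==i).astype(np.uint8),0,1)[0],key=cv2.contourArea)
    print(st[i],[(p[0].tolist(),onz(f,*p[0],.1)[:2].round(3),onz(f,*p[0],.028)[:2].round(3)) for p in cv2.approxPolyDP(c,4,True)][:8])
```

```text
23.0167 [0.42615725 0.16784786 0.36462551] [ 9.89976704e-01  1.41119014e-01  5.56555130e-03 -7.57636857e-04] [ 1.01532395 -0.63855727  0.82094758] [-0.10254462  0.0186566   0.02712285] 0.0005002861758141978
[ 346  197  130   94 7539] [([346, 197], array([0.439, 0.211]), array([0.449, 0.203])), ([353, 208], array([0.446, 0.205]), array([0.458, 0.195])), ([351, 290], array([0.463, 0.147]), array([0.48, 0.12])), ([361, 290], array([0.47 , 0.149]), array([0.489, 0.123])), ([362, 281], array([0.469, 0.156]), array([0.487, 0.132])), ([429, 259], array([0.51 , 0.185]), array([0.54 , 0.169])), ([469, 259], array([0.538, 0.193]), array([0.577, 0.18 ])), ([474, 203], array([0.526, 0.232]), array([0.561, 0.23 ]))]
[ 322  164  129   29 3120] [([322, 190], array([0.422, 0.211]), array([0.427, 0.203])), ([443, 192], array([0.502, 0.233]), array([0.53 , 0.231])), ([450, 169], array([0.501, 0.249]), array([0.529, 0.252])), ([323, 165], array([0.418, 0.227]), array([0.422, 0.224]))]
[ 486  208   33   56 1432] [([493, 208], array([0.541, 0.233]), array([0.58 , 0.231])), ([486, 263], array([0.552, 0.194]), array([0.595, 0.181])), ([509, 263], array([0.569, 0.199]), array([0.617, 0.187])), ([518, 209], array([0.558, 0.237]), array([0.603, 0.237]))]
[458 167  44  27 939] [([460, 169], array([0.508, 0.251]), array([0.538, 0.255])), ([463, 192], array([0.516, 0.237]), array([0.548, 0.237])), ([499, 192], array([0.54 , 0.244]), array([0.58 , 0.246])), ([501, 168], array([0.535, 0.26 ]), array([0.573, 0.266]))]
```

```bash
python3 -c "
from plant import manip
print(manip.hand_in())"
```

```text
the job is handed in; nothing more can be done
None
```

The bracket is in the fixture, toe against the end stop and long edge against both side stops, and I have handed the job in at about 23 s.

**What I did**
- I tipped the bracket over its heel onto its long leg with a light grip across its width. I opened the fingers for the last part, so it dropped that final bit freely.
- I pinched it at the top of the short leg and laid it on the copper about 20 mm clear of all three stops, then pressed down with about 56 N.
- I slid it sideways onto the side stops, then along onto the end stop, and eased the load off before letting go.

**Problems during the slide**
- It bound briefly at the start of the slide along, and the downward press rose to about 66 N. I eased off and it then slid freely.
- I ended the sideways slide with a small twist (about 1°) to load the toe-end side stop.

**Last checks**
- **Side stops:** a fingertip push at mid-length rose to 10 N while the fingertip moved only about 0.1 mm, so it is seated.
- **End stop:** a push on the heel rose steadily to about 23 N without slipping.
- **Position:** the toe corner facing away from the side stops measured within about 2 mm of home, which is the camera's accuracy. The corner by the side stops was in shadow and read about 6 mm off in y, so I did not rely on it.

I had used all 12 picture views before releasing, so I checked the final seat by touch and by numbers from the wrist camera, not by eye. I did not recheck the other things on the bench at the end. No move came near them.

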